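# Slide the autosampler arm home and fit its probe

### The arm

A 6-joint arm with a two-finger parallel gripper is mounted at the origin on the work surface. World frame = base frame: x ahead of the robot, y to its left, z up, the work surface at z = 0. Lengths are in m, angles in rad, forces in N, time in s.
With the tool pointing down it reaches from about 0.25 to 0.775 m from the base axis. Payload 4 kg.
Tool frame: the origin (TCP) lies at the very end of the fingers, on their centre line; the grasp point (between the pads) lies 19 mm behind it; z points along the fingers, y is the line along which they close (so a half turn about z gives the same grasp; the last joint's range is limited). The gripper opens to 94 mm and grips with 3 to 60 N. Pads are 16 mm wide; open, the fingers measure 119 mm over their backs; the gripper's body (75 mm by 177 mm) begins 78 mm behind the grasp point.
Start: joints at [-1.442, 0.087, 1.371, -0, 1.684, -0.103], TCP at [0.126, -0.535, 0.206] pointing down, gripper open.
Joint ranges: [-3.1, 3.1], [-0.76, 2.03], [0.27, 2.55], [-1.08, 4.22], [0.17, 2.65], [-2.57, 2.57]. Speed limits (rad/s): [2.79, 2.79, 3.14, 3.14, 3.14, 3.14].

### API

Orientations are given as [roll, pitch, yaw] about the fixed x, y, z axes, in that order (R = Rz(yaw) Ry(pitch) Rx(roll)).
In Python, from bench import robot, vision gives the robot as it stands.
- The arm moves only by the shell command python3 -m crank 'ROWS'. ROWS is JSON, a list of rows, each a list of 3 entries, a list of its own where there are three numbers: the closure, from 0 (fully open) to 1 (shut), then the shift along the tool's x, y, z in m, then the turn, a rotation vector about the tool's x, y, z in degrees. A call has 1 to 8 rows; each row shifts and turns the commanded pose from where the row before left it, along the tool's axes as they then stand; what a row does not reach is not made up. A row lasts 1/10 s, in which the tool goes at most 50 mm and 8.59 degrees, less where a joint would pass 70% of its speed; a pose out of reach is approached as far as the arm can. A call with a gripper value outside its range is refused whole. The fingers move at their own pace and stop on an object; the grip force is fixed at half the most. Time passes only in rows, so rows that do not move let the fingers close. It gives the time, the measured TCP pose, the force, the opening and the grip force at its end, in the units of the state.
- robot.get_obs(): the state, without advancing time (a new reading comes with each control period).
- vision.snapshot(name): name is "side" or "top"; returns a dict with "color" (420x560x3 uint8, red, green, blue), "z_map" (420x560 float32, m along the optical axis (not along the pixel's ray), 0 where there is no reading), "fx", "fy", "cx", "cy" (pixels), "R" (3x3) and "t" (3): a world point X has camera coordinates R X + t. Camera axes: x right, y down, z forward; pixel columns grow to the right and rows downward; lengths in m; the calibration is good to about 2 mm. A picture is of the moment at which its call begins.
- robot.close_job(): hands the job in; it is judged then, once.
The state is a dict: "time": time; "joint_positions": joint angles; "qvel": joint speeds; "joint_torque": joint torques, N m; "tool_pos": TCP position; "ee_rot": TCP orientation; "wrist_force": force on the tool from outside, world axes, zero at the start; "wrist_torque": the same for the moment, N m; "width": finger opening in m; "finger_force": force on a finger pad.
Only numpy, scipy, OpenCV 4.12 (cv2) and the standard library are available. Lean on these libraries where they do the work, as an engineer would, in place of code of your own. Each camera call takes 0.05 s, during which the arm holds its last target. There are 200 camera calls.

### The job

Get the autosampler ready: slide its arm sideways along the rails, fully home to the end where its eyelet stands over the wash port. Then take the long probe (the one with the tall, slim head) out of the stand and, still holding it, lower its rod through the eyelet without dropping it, until its collar rests flat on the eyelet plate and the tip hangs in the wash port, and let go. Leave the short probe in the stand, and all bottles and jars where they are.

Things in the scene. Friction and masses are not known exactly. Their poses are not given: they have to be found in the camera images.
- long_probe_head (a point): Long probe: 7 mm steel rod, 75 mm long, under a grey collar (24 mm across, 5 mm thick) with a slim round grey head, 16 mm across, 36 mm tall; about 40 g. Hangs upright in a stand hole, collar on the stand's top. This point: centre of the head, on the axis, 23 mm above the collar's underside, 18 mm below the head's top (plus a 4 mm stub), 98 mm above the rod's tip; z up along the axis.
- long_probe_collar (a point): Centre of the underside of the long probe's collar, on its axis.
- long_probe_tip (a point): The lower end of the long probe's rod; the last 8 mm taper from 7 to about 2.5 mm.
- short_probe_head (a point): Short probe, stays in the stand: the same 7 mm rod but 35 mm long, the same collar, and a squat round grey head, 24 mm across and 18 mm tall. This point: centre of that head, 14 mm above the collar's underside.
- stand: White bench-shaped probe stand, fixed, 60 mm (its x) by 150 mm (its y), top 95 mm above the table; three 10 mm holes through its 12 mm top plate on its y axis at -48, 0, +48 mm. The probes hang in the outer holes, either way round; the middle one is empty. Origin: centre of its underside. The long probe's tip must come above the top to be out (75 mm of lift).
- probe_slide (a joint): Sideways position (m) of the autosampler's arm on its two steel rails: 0 is fully home (hard end stop, eyelet over the wash port), 0.15 the far end; it grows along the sampler's y axis (y of wash_port). It slides against about 2.5 N of friction and stays where it is left.
- grip_post (a point): Aluminium post on the arm's grey carriage, by which the arm is moved: 16 by 16 mm square, sides along the sampler's axes, top 160 mm above the table, standing 42 mm above the carriage block (60 by 50 mm, top 118 mm above the table). This point: on the post's axis, 18 mm below its top. Moves with the arm.
- eyelet (a point): Centre of the eyelet's hole at its top face: a 10 mm vertical hole through a square steel plate (36 by 36 mm, 12 mm thick, top 115 mm above the table) at the free end of the arm, 110 mm from the grip post along the sampler's -x. Moves with the arm.
- wash_port (a point): Centre of the wash port's mouth: a white plastic cup fixed on the sampler's deck, mouth 75 mm above the table, 18 mm wide inside, 41 mm deep. Axes are the sampler's: x towards the rails, y along them away from home, z up. The sampler is fixed (white deck 240 by 360 mm, 30 mm high; capped tubes up to 74 mm, rail end posts up to 115 mm above the table).
- wash_bottle: Bystander: tall white plastic bottle, 72 mm wide, 160 mm high, loose. Origin at the centre of its underside.
- reagent_jar: Bystander: amber jar, 60 mm wide, 85 mm high, loose. Origin at the centre of its underside.
- vial: Bystander: small white plastic jar, 32 mm wide, 60 mm high, loose. Origin at the centre of its underside.
- stock_bottle: Bystander: white bottle, 64 mm wide, 140 mm high, loose. Origin at the centre of its underside.
Mind the look-alikes: they are no part of the job. Leave any turquoise look-alike of the part that bears long_probe_head alone.

How it is judged:
On the way, in this order (a step that is already met when the one before it is completed fails the run):
1. the arm is fully home (within 4 mm) while the long probe is not yet in the eyelet (value of joint probe_slide below 0.004 m and distance between long_probe_collar and eyelet above 0.08 m), for 0.1 s.
2. the long probe's rod is through the eyelet, its collar 10 mm or less above the plate, while the fingers still hold it (value of joint probe_slide below 0.004 m and horizontal distance between long_probe_collar and eyelet below 0.004 m and z of long_probe_collar in the frame of eyelet below 0.01 m and z of long_probe_tip in the frame of eyelet below -0.06 m and contact force between the fingers and long_probe above 0.5 N).
At the end, for the whole second after the job is handed in: The arm is home (joint under 4 mm); the long probe is through the eyelet and upright (tilt under 0.08 rad), its collar's centre within 4 mm of the hole's axis and its underside no more than 3 mm above the plate, its tip within 10 mm of the wash port's axis; it is at rest and released (value of joint probe_slide below 0.004 m and horizontal distance between long_probe_collar and eyelet below 0.004 m and z of long_probe_collar in the frame of eyelet between -0.004 and 0.003 m and angle between long_probe_head's own z axis and vertical below 0.08 rad and horizontal distance between long_probe_tip and wash_port below 0.01 m and linear speed of long_probe below 0.02 m/s); the robot touches nothing.
It fails at once if the short probe is shifted or lifted by more than 15 mm (distance of short_probe_head from where it was at the start of the episode above 0.015 m).
It fails at once if a bottle or jar is moved by more than 20 mm or tipped over (distance of any of wash_bottle, reagent_jar, vial, stock_bottle from where it was at the start of the episode above 0.02 m or angle between any of wash_bottle, reagent_jar, vial, stock_bottle's own z axis and vertical above 0.5 rad).
It also fails if it takes over 61 s, if anything falls off the work surface, if the arm or the gripper's body presses on something with over 40 N, if the wrist force passes 120 N, or if a joint passes its speed limit or range.

## Working session

There is one attempt and no reset: what is moved stays moved. The work goes in short steps, Python scripts to look and compute and a shell command to move; the robot and the scene stay as the last step left them, time stands still between calls to the robot, and variables do not carry over. Pictures are saved under pics/ and viewed, at most 10 in all, crops included, and the job is handed in when it is done.

```bash
ls; mkdir -p pics; cat > h.py <<'E'
import numpy as np, cv2
from bench import robot, vision
def snap(n,f=None):
    s=vision.snapshot(n)
    if f: cv2.imwrite('pics/'+f,s['color'][:,:,::-1])
    return s
def ray(s,u,v,z):
    R=np.array(s['R']);t=np.array(s['t']);c=-R.T@t
    d=R.T@np.array([(u-s['cx'])/s['fx'],(v-s['cy'])/s['fy'],1]); return c+d*(z-c[2])/d[2]
def pts(s):
    z=s['z_map'];v,u=np.mgrid[:z.shape[0],:z.shape[1]]
    P=np.stack([(u-s['cx'])/s['fx']*z,(v-s['cy'])/s['fy']*z,z],-1)
    return (P-np.array(s['t']))@np.array(s['R'])
def proj(s,X):
    c=np.array(s['R'])@np.array(X)+np.array(s['t']); return s['fx']*c[0]/c[2]+s['cx'],s['fy']*c[1]/c[2]+s['cy']
E
python3 - <<'E'
from h import *
for n in('top','side'):
    s=snap(n,n+'0.png'); np.savez('/tmp/'+n+'0.npz',**s); print(n,s['fx'],-np.array(s['R']).T@s['t'])
o=robot.get_obs();print(o['tool_pos'],o['ee_rot'],o['width'],o['time'])
E
```

```text
pics
top 486.5947851378735 [ 0.44662251 -0.18494249  1.39314825]
side 533.2990076406478 [ 0.19619312 -0.97672133  0.77199844]
[ 0.12627202 -0.53479403  0.20442944] [-3.13958546e+00 -1.82307803e-04  2.31824138e-01] 0.09421417969407138 0.1
```

View pics/top0.png

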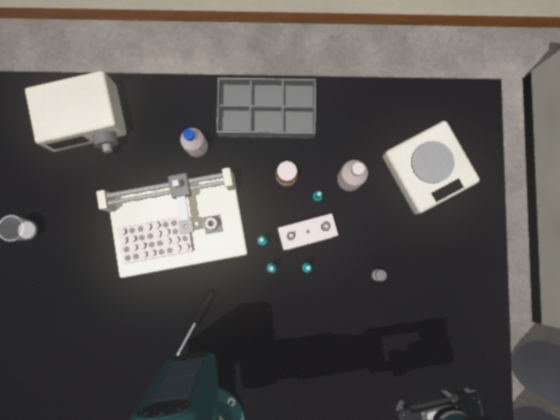

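View pics/side0.png

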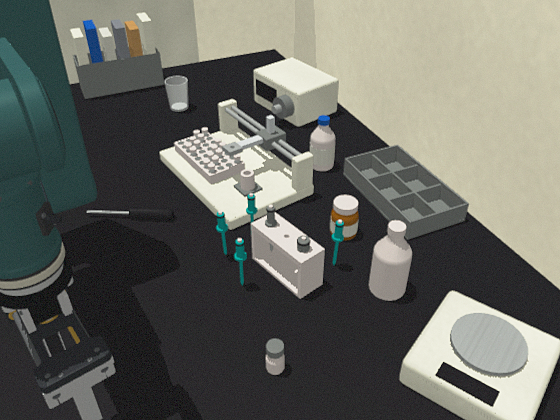

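The top view shows the sampler at about (175,225), its carriage and post at (180,183), the eyelet at about (186,226) and the wash port at (212,224). The stand is at (308,232). In the side view the slim-headed probe is at (270,215) and the squat one at (303,243). Four turquoise look-alikes stand around the stand.

Candidates for the long probe are top (291,236) / side (270,215), which is grey, tall and slim, and top (326,227) / side (303,243), which is grey and squat. I'll measure both and confirm with a crop.

```bash
python3 - <<'E'
from h import *
T=dict(np.load('/tmp/top0.npz'));S=dict(np.load('/tmp/side0.npz'))
a=cv2.resize(T['color'][150:290,90:350],None,fx=3,fy=3,interpolation=cv2.INTER_CUBIC)[:,:,::-1]
b=cv2.resize(S['color'][90:300,160:360],None,fx=3.9,fy=3.9,interpolation=cv2.INTER_CUBIC)[:,:,::-1]
cv2.imwrite('pics/ta.png',a[:600,:780]);cv2.imwrite('pics/sb.png',cv2.resize(b,(571,600)))
P=pts(T)
for n,(u,v) in dict(long=(291,236),short=(326,227),mid=(308,232),post=(180,183),eye=(186,226),port=(212,224),t1=(262,240),t2=(271,268),t3=(307,268),t4=(318,196),bot=(190,133),jar=(287,172),stock=(357,168)).items():
    print(n,P[v,u].round(3),ray(T,u,v,.1).round(3))
# stand top mask
m=((np.abs(P[:,:,2]-.095)<.006)).astype(np.uint8);m[:,:265]=0;m[:,345:]=0;m[:205]=0;m[260:]=0
c=max(cv2.findContours(m,0,1)[0],key=cv2.contourArea);r=cv2.minAreaRect(c);print('stand',r,[ray(T,*q,.095).round(3) for q in cv2.boxPoints(r)])
m=((np.abs(P[:,:,2]-.03)<.006)).astype(np.uint8);m[:,255:]=0;m[:160]=0;m[290:]=0;m=cv2.morphologyEx(m,3,np.ones((25,25)))
c=max(cv2.findContours(m,0,1)[0],key=cv2.contourArea);r=cv2.minAreaRect(c);print('deck',[ray(T,*q,.03).round(3) for q in cv2.boxPoints(r)])
E
```

```text
long [ 0.513 -0.22   0.136] [ 0.515 -0.221  0.1  ]
short [ 0.539 -0.312  0.121] [ 0.54  -0.314  0.1  ]
mid [ 0.533 -0.272  0.   ] [ 0.527 -0.266  0.1  ]
post [0.648 0.071 0.135] [0.654 0.078 0.1  ]
eye [0.542 0.068 0.053] [0.539 0.059 0.1  ]
port [ 0.549 -0.002  0.039] [ 0.545 -0.01   0.1  ]
t1 [ 0.503 -0.144  0.116] [ 0.504 -0.144  0.1  ]
t2 [ 0.43  -0.169  0.118] [ 0.43  -0.169  0.1  ]
t3 [ 0.432 -0.262  0.123] [ 0.431 -0.264  0.1  ]
t4 [ 0.622 -0.291  0.111] [ 0.624 -0.292  0.1  ]
bot [0.78  0.048 0.14 ] [0.791 0.056 0.1  ]
jar [ 0.691 -0.208  0.081] [ 0.688 -0.208  0.1  ]
stock [ 0.69  -0.387  0.159] [ 0.701 -0.397  0.1  ]
stand ((307.7192077636719, 230.80384826660156), (22.452682495117188, 55.86859130859375), 74.74488067626953) [array([ 0.538, -0.185,  0.095]), array([ 0.58 , -0.329,  0.095]), array([ 0.522, -0.345,  0.095]), array([ 0.481, -0.202,  0.095])]
deck [array([0.626, 0.302, 0.03 ]), array([ 0.699, -0.056,  0.03 ]), array([ 0.469, -0.103,  0.03 ]), array([0.399, 0.249, 0.03 ])]
```

View pics/ta.png

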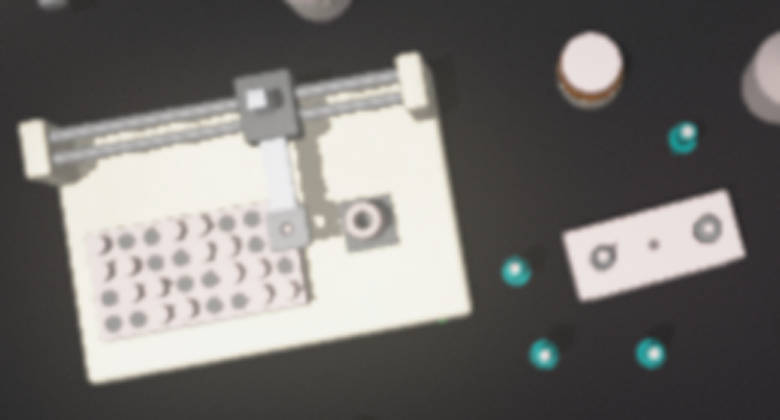

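View pics/sb.png

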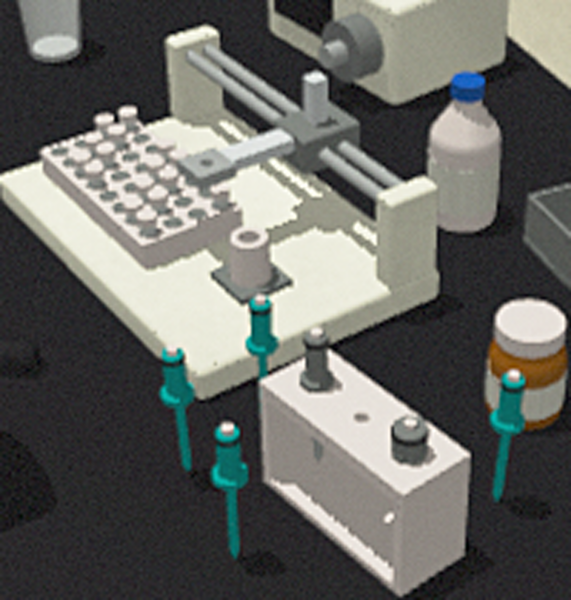

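The enlarged crops confirm it: the long probe, with the tall slim grey head, is at the stand's sampler end, at side crop (316,360) and top crop (603,256). The squat short one is at side crop (410,440) and top crop (708,228). The eyelet hole is at top crop (287,229), the post top at (257,99) and the port mouth at (365,221).

```bash
cat >> h.py <<'E'
def rel(X,yaw=None):
    o=robot.get_obs();y=o['ee_rot'][2];c,s=np.cos(y),np.sin(y);d=np.array(X)-o['tool_pos']
    return np.round([1e3*(c*d[0]+s*d[1]),1e3*(s*d[0]-c*d[1]),-1e3*d[2]],1),'yaw',round(np.degrees(y),2),'t',o['time']
E
python3 - <<'E'
from h import *
T=dict(np.load('/tmp/top0.npz'));S=dict(np.load('/tmp/side0.npz'))
for s,o,k,pp in((T,(90,150),1/3,dict(post=(257,99),eye=(287,229),port=(365,221))),(S,(160,90),1/2.857,dict(post=(315,80),eye=(207,163),port=(251,238),head=(316,332)))):
    for n,(u,v) in pp.items(): print(n,ray(s,o[0]+(u+.5)*k-.5,o[1]+(v+.5)*k-.5,dict(post=.16,eye=.115,port=.075,head=.140)[n]).round(4))
print(rel([.645,.078,.24]))
E
```

```text
post [0.6449 0.078  0.16  ]
eye [0.5375 0.0576 0.115 ]
port [ 0.5484 -0.0049  0.075 ]
post [0.6447 0.0724 0.16  ]
eye [0.5392 0.0553 0.115 ]
port [ 0.552  -0.0069  0.075 ]
head [ 0.5169 -0.2216  0.14  ]
(array([ 645.6, -477.2,  -35.6]), 'yaw', np.float64(13.28), 't', 0.1)
```

```bash
python3 -m crank '[[0,[0,0,-0.036],[0,0,2]],[0,[0.036,-0.026,0],[0,0,0]],[0,[0.036,-0.026,0],[0,0,0]],[0,[0.036,-0.026,0],[0,0,0]],[0,[0.036,-0.026,0],[0,0,0]],[0,[0.036,-0.026,0],[0,0,0]],[0,[0.036,-0.026,0],[0,0,0]],[0,[0.036,-0.026,0],[0,0,0]]]'; python3 -m crank '[[0,[0.036,-0.026,0],[0,0,0]],[0,[0.036,-0.026,0],[0,0,0]],[0,[0.036,-0.026,0],[0,0,0]],[0,[0.036,-0.026,0],[0,0,0]],[0,[0.036,-0.026,0],[0,0,0]],[0,[0.036,-0.026,0],[0,0,0]],[0,[0.036,-0.026,0],[0,0,0]],[0,[0,0,0],[0,0,0]]]'; python3 -c "
from h import *
print(rel([.645,.0755,.123]))"
```

```text
time: 0.9
tool_pos: [0.3386, -0.3059, 0.2411]
ee_rot: [-3.141, 0.0, 0.197]
wrist_force: [0.6, -1.1, 0.5]
width: 0.094
finger_force: 0.0
time: 1.7
tool_pos: [0.5514, -0.0756, 0.2396]
ee_rot: [-3.139, 0.001, 0.203]
wrist_force: [0.0, -0.8, -0.5]
width: 0.094
finger_force: 0.0
(array([ 122.2, -129.1,  116.6]), 'yaw', np.float64(11.65), 't', 1.7)
```

```bash
python3 -m crank '[[0,[0.03,-0.032,0],[0,0,0.5]],[0,[0.03,-0.032,0],[0,0,0]],[0,[0.03,-0.032,0],[0,0,0]],[0,[0.032,-0.032,0],[0,0,0]],[0,[0,0,0],[0,0,0]]]'; python3 - <<'E'
from h import *
print(rel([.645,.0755,.123]))
s=snap('side'); b=cv2.resize(s['color'][60:220,160:360],None,fx=3.5,fy=3.5,interpolation=2)[:,:,::-1];cv2.imwrite('pics/s1.png',b)
for z in (.16,.24): print(proj(s,[*robot.get_obs()['tool_pos'][:2],z]))
E
```

```text
time: 2.2
tool_pos: [0.646, 0.0727, 0.2387]
ee_rot: [-3.14, 0.003, 0.193]
wrist_force: [0.3, 0.0, 0.2]
width: 0.0935
finger_force: 0.0
(array([ -0.4,  -2.9, 115.7]), 'yaw', np.float64(11.08), 't', 2.2)
(np.float64(270.4339897040547), np.float64(118.04543243987268))
(np.float64(269.990079795405), np.float64(87.10105953398497))
```

View pics/s1.png

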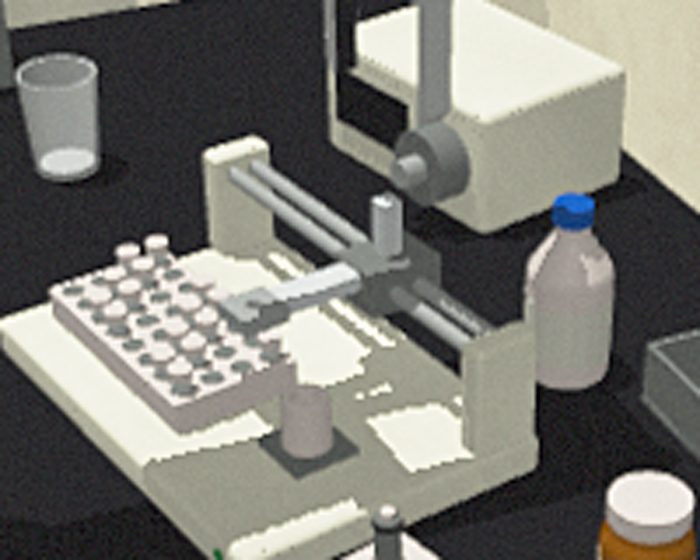

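The post top, at crop (386,200), lies right under the TCP's projection, so I'll descend and grip.

```bash
python3 -m crank '[[0,[0,-0.001,0.035],[0,0,0]],[0,[0,0,0.04],[0,0,0]],[0,[0,0,0.04],[0,0,0]],[0.9,[0,0,0],[0,0,0]],[0.9,[0,0,0],[0,0,0]],[0.9,[0,0,0],[0,0,0]],[0.9,[0,0,0],[0,0,0]],[0.9,[0,0,0],[0,0,0]]]'
```

```text
time: 3.05
tool_pos: [0.6461, 0.0699, 0.1293]
ee_rot: [3.141, -0.004, 0.188]
wrist_force: [0.5, -0.3, -0.4]
width: 0.0571
finger_force: 0.0
```

```bash
python3 -m crank '[[0.9,[0,0,0],[0,0,0]],[0.9,[0,0,0],[0,0,0]],[0.9,[0,0,0],[0,0,0]],[0.9,[0,0,0],[0,0,0]],[0.9,[0,0,0],[0,0,0]],[0.9,[0,0,0],[0,0,0]],[0.9,[0,0,0],[0,0,0]],[0.9,[0,0,0],[0,0,0]]]'
```

```text
time: 3.85
tool_pos: [0.6448, 0.0703, 0.1264]
ee_rot: [-3.141, -0.0, 0.189]
wrist_force: [0.3, 2.2, -0.4]
width: 0.0159
finger_force: 30.0
```

```bash
python3 -m crank '[[0.9,[0,0.008,0],[0,0,0]],[0.9,[0,0.008,0],[0,0,0]],[0.9,[0,0.008,0],[0,0,0]],[0.9,[0,0.008,0],[0,0,0]],[0.9,[0,0.008,0],[0,0,0]],[0.9,[0,0.008,0],[0,0,0]],[0.9,[0,0.004,0],[0,0,0]],[0.9,[0,0,0],[0,0,0]]]'; python3 -m crank '[[0.9,[0,0.004,0],[0,0,0]],[0.9,[0,0.003,0],[0,0,0]],[0.9,[0,0,0],[0,0,0]],[0.9,[0,0,0],[0,0,0]]]';python3 -m crank '[[0.9,[0,0.002,0],[0,0,0]],[0.9,[0,0.002,0],[0,0,0]],[0.9,[0,0,0],[0,0,0]]]'
```

```text
time: 4.65
tool_pos: [0.6551, 0.0173, 0.1264]
ee_rot: [3.14, -0.001, 0.187]
wrist_force: [3.9, -0.9, -2.2]
width: 0.0155
finger_force: 30.0
time: 5.05
tool_pos: [0.6554, 0.016, 0.1264]
ee_rot: [-3.136, -0.0, 0.191]
wrist_force: [1.3, 10.8, -1.3]
width: 0.0156
finger_force: 30.0
time: 5.35
tool_pos: [0.6554, 0.016, 0.1264]
ee_rot: [-3.129, 0.0, 0.194]
wrist_force: [-1.5, 18.4, 0.2]
width: 0.016
finger_force: 30.1
```

```bash
python3 -m crank '[[0.9,[0,-0.005,0],[0,0,0]],[0.4,[0,0,0],[0,0,0]],[0.4,[0,0,0],[0,0,0]],[0.4,[0,0,0],[0,0,0]],[0.4,[0,0,0],[0,0,0]],[0.4,[0,0,0],[0,0,0]],[0.4,[0,0,-0.03],[0,0,0]],[0.4,[0,0,-0.04],[0,0,0]]]';python3 -m crank '[[0.4,[0,0,-0.04],[0,0,0]],[0.4,[-0.02,0.04,0],[0,0,0]],[0.4,[-0.02,0.04,0],[0,0,0]],[0.4,[-0.02,0.04,0],[0,0,0]],[0.4,[-0.02,0.04,0],[0,0,0]],[0.4,[-0.02,0.03,0],[0,0,0]],[0.4,[0,0,0],[0,0,0]]]'; python3 - <<'E'
from h import *
print(rel([.516,-.220,.105]))
s=snap('top'); b=cv2.resize(s['color'][150:290,90:350],None,fx=3,fy=3,interpolation=2)[:,:,::-1];cv2.imwrite('pics/t2.png',b)
print(proj(s,[.5474,-.005,.115]))
E
```

```text
time: 6.15
tool_pos: [0.6538, 0.0126, 0.1936]
ee_rot: [-3.14, 0.007, 0.188]
wrist_force: [1.2, -0.3, 0.4]
width: 0.0563
finger_force: 0.0
time: 6.85
tool_pos: [0.591, -0.1972, 0.2364]
ee_rot: [3.14, 0.001, 0.181]
wrist_force: [0.1, -0.4, 0.0]
width: 0.0563
finger_force: 0.0
(array([-77.9,   9. , 131.4]), 'yaw', np.float64(10.38), 't', 6.85)
(np.float64(209.30242765612235), np.float64(222.52547249636496))
```

View pics/t2.png

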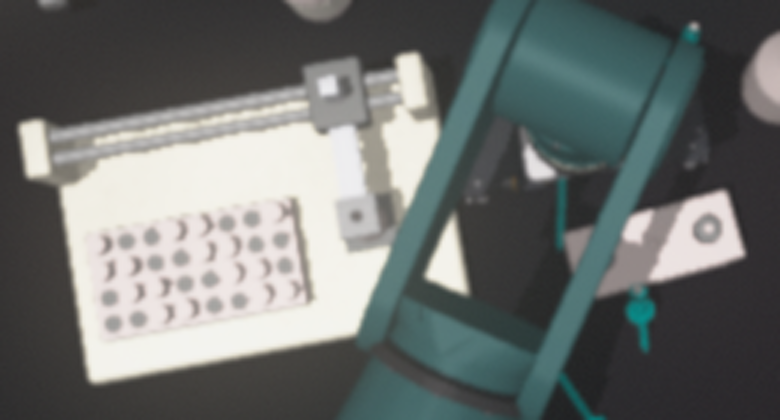

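The eyelet hole is now at crop (356,216), directly over the port. The turquoise look-alikes seem to be in different places from before, e.g. one at crop (640,312), so I'll check the side view.

```bash
python3 - <<'E'
from h import *
s=snap('side'); cv2.imwrite('pics/s2.png',cv2.resize(s['color'][90:340,160:420],None,fx=2.3,fy=2.3,interpolation=2)[:,:,::-1]); np.savez('/tmp/s2.npz',**s)
E
```

```text
(no output)
```

View pics/s2.png

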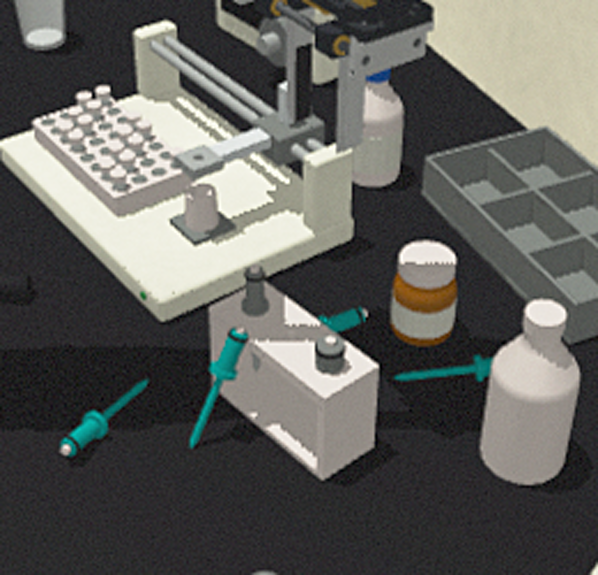

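The turquoise look-alikes toppled by themselves, and one now leans on the stand's front below the top, at crop (235,345). The bottles, jars and both probes are unmoved: long head at crop (255,285), short at (330,348). I'll carry on.

```bash
python3 -m crank '[[0.4,[-0.04,0.005,0],[0,0,0]],[0.4,[-0.037,0.004,0],[0,0,-0.5]],[0.4,[0,0,0],[0,0,0]],[0.4,[0,0,0],[0,0,0]]]'; python3 - <<'E'
from h import *
print(rel([.5165,-.220,.106]))
s=snap('side');
print(proj(s,[.5165,-.220,.14]),proj(s,[*robot.get_obs()['tool_pos'][:2],.14]))
E
```

```text
time: 7.35
tool_pos: [0.5195, -0.2144, 0.237]
ee_rot: [3.141, -0.002, 0.198]
wrist_force: [0.6, 0.2, 1.3]
width: 0.0565
finger_force: 0.0
(array([ -4.1,   4.9, 131. ]), 'yaw', np.float64(11.34), 't', 7.35)
(np.float64(269.7461038810811), np.float64(205.47681319976417)) (np.float64(270.2523011817132), np.float64(203.4450425305541))
```

```bash
python3 -m crank '[[0.4,[-0.004,0.005,0.03],[0,0,0]],[0.4,[0,0,0.035],[0,0,0]],[0.4,[0,0,0.035],[0,0,0]],[0.4,[0,0,0.015],[0,0,0]],[0.4,[0,0,0.01],[0,0,0]],[0.4,[0,0,0],[0,0,0]]]'; python3 - <<'E'
from h import *
print(rel([.5165,-.220,.106]))
s=snap('side'); cv2.imwrite('pics/s3.png',cv2.resize(s['color'][160:260,210:340],None,fx=5,fy=5,interpolation=2)[:,:,::-1])
E
```

```text
time: 8.0
tool_pos: [0.5164, -0.2207, 0.1107]
ee_rot: [-3.141, 0.001, 0.198]
wrist_force: [0.4, -0.1, -0.4]
width: 0.0564
finger_force: 0.0
(array([ 0.2, -0.6,  4.7]), 'yaw', np.float64(11.34), 't', 8.0)
```

View pics/s3.png

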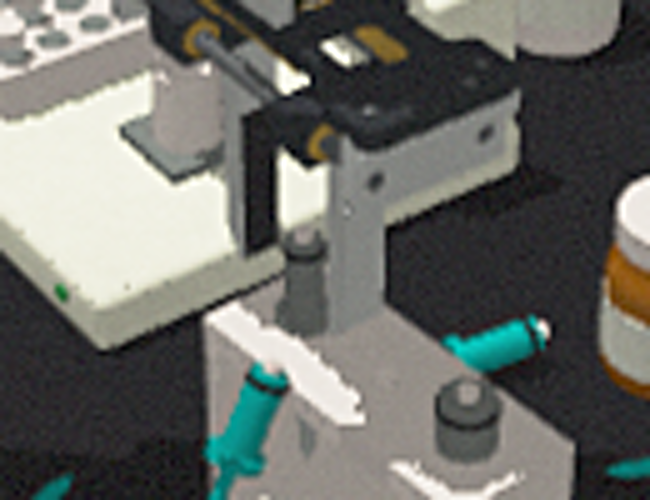

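The head, at crop (305,275), is centred between the fingers. I'll lower 4 mm more and close.

```bash
python3 -m crank '[[0.4,[0,0,0.004],[0,0,0]],[0.95,[0,0,0],[0,0,0]],[0.95,[0,0,0],[0,0,0]],[0.95,[0,0,0],[0,0,0]],[0.95,[0,0,0],[0,0,0]],[0.95,[0,0,0],[0,0,0]],[0.95,[0,0,0],[0,0,0]],[0.95,[0,0,0],[0,0,0]]]';python3 -m crank '[[0.95,[0,0,0],[0,0,0]],[0.95,[0,0,0],[0,0,0]],[0.95,[0,0,-0.003],[0,0,0]],[0.95,[0,0,-0.005],[0,0,0]],[0.95,[0,0,0],[0,0,0]]]'
```

```text
time: 8.85
tool_pos: [0.5161, -0.2213, 0.1076]
ee_rot: [3.141, -0.0, 0.197]
wrist_force: [-0.4, -0.2, 0.5]
width: 0.0157
finger_force: 30.0
time: 9.35
tool_pos: [0.5166, -0.2215, 0.1165]
ee_rot: [3.14, -0.001, 0.197]
wrist_force: [0.5, -0.2, -0.5]
width: 0.0154
finger_force: 30.0
```

```bash
python3 -m crank '[[0.95,[0,0,-0.015],[0,0,0]],[0.95,[0,0,-0.02],[0,0,0]],[0.95,[0,0,-0.025],[0,0,0]],[0.95,[0,0,-0.025],[0,0,0]],[0.95,[0,0,-0.025],[0,0,0]],[0.95,[0,0,0],[0,0,0]],[0.95,[0,0,0],[0,0,0]]]'; python3 - <<'E'
from h import *
print(rel([.549,-.0055,.225]))
E
```

```text
time: 10.05
tool_pos: [0.5163, -0.2214, 0.2261]
ee_rot: [3.14, -0.001, 0.197]
wrist_force: [-0.1, 0.7, -0.5]
width: 0.0153
finger_force: 30.0
(array([  74.3, -205.3,    1.1]), 'yaw', np.float64(11.28), 't', 10.05)
```

```bash
python3 -m crank '[[0.95,[0.008,-0.022,0],[0,0,0]],[0.95,[0.013,-0.036,0],[0,0,0]],[0.95,[0.013,-0.036,0],[0,0,0]],[0.95,[0.013,-0.036,0],[0,0,0]],[0.95,[0.013,-0.036,0],[0,0,0]],[0.95,[0.009,-0.024,0],[0,0,0]],[0.95,[0.005,-0.015,0],[0,0,0]],[0.95,[0,0,0],[0,0,0]]]';python3 -m crank '[[0.95,[0,0,0],[0,0,0]],[0.95,[0,0,0],[0,0,0]]]'; python3 - <<'E'
from h import *
o=robot.get_obs();print(o['tool_pos'],o['ee_rot'])
for n in('side','top'):
    s=snap(n); np.savez(f'/tmp/{n}4.npz',**s)
    u,v=map(int,proj(s,[.549,-.0055,.14])); print(n,u,v,proj(s,[.5474,-.005,.115]),proj(s,[*o['tool_pos'][:2],.138]))
    if n=='side':
        x0,y0=u-50,v-60; print(x0,y0); cv2.imwrite('pics/s4.png',cv2.resize(s['color'][y0:y0+100,x0:x0+100],None,fx=6,fy=6,interpolation=2)[:,:,::-1])
E
```

```text
time: 10.85
tool_pos: [0.5479, -0.0042, 0.2239]
ee_rot: [-3.141, 0.003, 0.2]
wrist_force: [0.4, -0.5, -0.1]
width: 0.0156
finger_force: 30.0
time: 11.05
tool_pos: [0.5483, -0.0071, 0.225]
ee_rot: [3.141, 0.001, 0.195]
wrist_force: [0.0, -0.6, 0.6]
width: 0.0158
finger_force: 30.0
[ 0.54831573 -0.00706774  0.22502909] [3.14109884e+00 9.22391714e-04 1.95164446e-01]
side 244 149 (np.float64(244.68685860719046), np.float64(158.4937769245475)) (np.float64(244.97310543162362), np.float64(150.2257901252613))
194 89
top 208 221 (np.float64(209.30242765612235), np.float64(222.52547249636496)) (np.float64(208.87652758740325), np.float64(221.46635153345548))
```

View pics/s4.png

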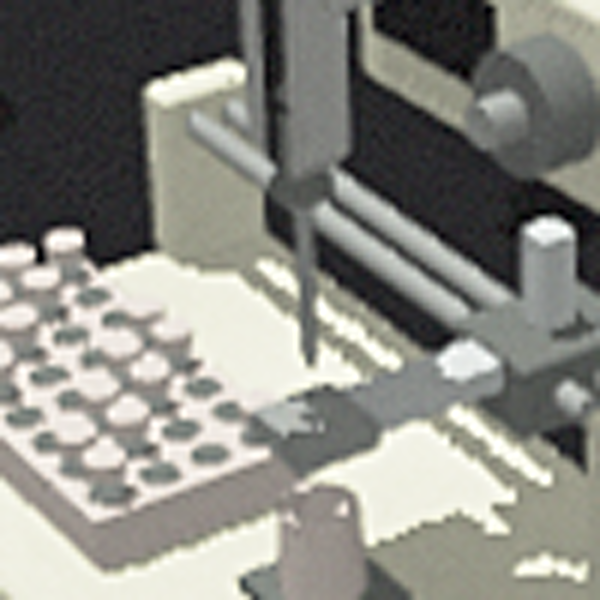

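The held probe hangs straight, tip at crop (311,365), above the eyelet plate at (320,420). I'll compare tip and hole in the same camera, so the calibration bias cancels.

```bash
python3 - <<'E'
from h import *
S4=dict(np.load('/tmp/side4.npz'));S2=dict(np.load('/tmp/s2.npz'))
print('expected collar/tip px crop',[(np.array(proj(S4,[.5483,-.0071,z]))-[194,89]+.5)*6 for z in(.2125,.1375)])
# hole blob, side s2
u,v=map(int,proj(S2,[.548,-.0055,.115])); g=S2['color'].mean(2)[v-8:v+9,u-10:u+11]; print(u,v);print(g.astype(int))
t=cv2.imread('pics/t2.png').mean(2); w=t[195:238,335:380]; d=np.clip(np.percentile(w,50)-25-w,0,None)
m=(w<np.percentile(w,50)-25).astype(np.uint8); n,l,st,c=cv2.connectedComponentsWithStats(m)
T=dict(np.load('/tmp/top0.npz'))
for i in range(1,n):
    p=(c[i]+[335,195]+.5)/3-.5+[90,150]; print('top',st[i],p,ray(T,*p,.115))
E
```

```text
expected collar/tip px crop [array([300.26438765, 194.30233542]), array([308.88633672, 371.54250813])]
245 158
[[235 235 237 237 236 236 237 238 237 237 237 238 238 238 239 241 245 245
  187 136 141]
 [235 237 237 236 237 237 238 239 237 238 239 240 241 241 240 240 240 244
  242 192 189]
 [236 237 238 238 238 237 239 239 239 241 240 237 237 232 236 240 240 239
  239 239 238]
 [236 235 236 235 236 239 238 241 240 238 230 208 203 172 204 227 232 234
  228 227 227]
 [232 228 229 232 235 239 237 230 222 201 177 177 177 177 175 182 210 224
  228 230 228]
 [231 230 230 226 226 224 201 177 178 182 186 186 185 188 182 177 182 209
  228 229 230]
 [233 232 220 201 198 176 177 183 186 184 182 179 179 186 187 181 176 180
  199 224 232]
 [201 188 179 181 184 179 180 185 180 165 148 140 147 178 187 186 183 180
  179 197 220]
 [130 123 156 186 188 186 182 182 177 120  96  95 104 150 190 181 184 183
  182 182 179]
 [135  99 111 156 182 189 185 186 181 163 143 140 144 164 187 184 187 190
  188 177 176]
 [144 111 105 103 148 183 190 186 184 187 189 193 190 187 190 189 190 178
  159 129 123]
 [127 114 106 101 114 148 181 191 186 185 186 184 190 189 178 177 163 122
  100 104 101]
 [124 106  99 106 114 110 129 176 185 187 184 175 176 163 133 124  98 102
  105 106 106]
 [182 169 176 166 119 102  99 134 155 180 161 132 126  98 103 105 101 104
   98  96 102]
 [240 246 247 235 143 113 109 112 111 129  97  98 104 101 101  99  95 101
  142 163 195]
 [231 228 207 182 140 130 118 112 113 106 106 107 101  97 101 134 145 196
  229 244 247]
 [187 151 129 132 139 137 132 118 109 103 102  95 102 147 199 219 227 248
  243 240 240]]
top [ 20   0  25  43 249] [214.51539491 222.44444444] [ 0.5477821  -0.01867272  0.115     ]
top [ 15  15  13  13 135] [208.34567901 221.62222222] [ 0.5497509  -0.00242635  0.115     ]
```

```bash
python3 - <<'E'
from h import *
S=dict(np.load('/tmp/side4.npz'));T=dict(np.load('/tmp/top0.npz'))
print('side hole raw',ray(S,246.1,158.0,.115),'corr',ray(S,245.7,158.8,.115))
g=T['color'].mean(2); print(g[228:244,282:300].astype(int))
p=proj(T,[.5162,-.2214,.14]);print(p, proj(T,[.5162,-.2214,.1]))
# rod centre line in side view
G=S['color'].mean(2)
for v in range(123,149,3):
    print(v,G[v,238:253].astype(int))
for z in(.2,.18,.16,.14):print(proj(S,[.5483,-.0071,z]))
E
```

```text
side hole raw [ 0.55110259 -0.00439174  0.115     ] corr [ 0.54902884 -0.00716768  0.115     ]
[[226 227 228 229 229 229 229 229 229 229 229 228 229 229 228 228 228 228]
 [229 229 229 229 229 229 229 229 228 228 229 228 227 226 228 229 229 228]
 [229 229 229 229 229 229 227 224 223 222 222 221 217 215 225 229 229 229]
 [230 229 229 229 229 226 217 198 188 185 186 186 183 196 222 228 229 229]
 [229 230 229 229 226 216 185 156 145 142 138 138 150 186 222 229 229 229]
 [230 230 229 228 218 188 155 151 161 159 143 127 135 181 222 228 229 229]
 [229 229 229 225 207 164 144 173 203 203 179 141 129 178 221 228 229 229]
 [229 229 228 222 196 155 144 183 216 216 192 146 128 176 221 228 229 229]
 [229 229 228 221 191 152 139 171 200 202 178 144 138 185 223 228 229 229]
 [229 229 228 221 196 158 134 146 167 170 156 145 164 206 225 229 229 229]
 [228 229 229 225 213 180 146 134 139 141 145 159 190 220 227 229 229 229]
 [226 229 230 228 224 207 174 155 151 152 169 193 215 226 229 228 229 229]
 [224 229 230 229 228 222 209 195 191 194 209 220 226 229 229 229 229 229]
 [220 229 230 229 229 228 225 
[... 474 characters left out ...]
0  34  81 122 105  60  31  34  69 106 139 161]
132 [204 192 133 145 146 118 115 108  79  33  30  42  42  26  38]
135 [161 237 247 247 246 153 103 105 122 154 131 106  25  32  35]
138 [183 133 135 139 156 191 100 106 131 201 143 144 149 153 124]
141 [237 242 239 192 191 131 103 100 142 246 251 244 197 184 132]
144 [235 234 236 236 242 243 132 101 107 135 147 169 236 234 246]
147 [236 237 238 237 240 241 146  98 123 222 249 202 193 135 140]
(np.float64(243.79131524112512), np.float64(125.9664184352684))
(np.float64(244.18032604687934), np.float64(133.9632578758006))
(np.float64(244.56144188318484), np.float64(141.79780155967134))
(np.float64(244.93490067812758), np.float64(149.47494054047928))
```

```bash
python3 -m crank '[[0.95,[0.0015,-0.001,0],[0,0,0]],[0.95,[0,0,0.01],[0,0,0]],[0.95,[0,0,0.008],[0,0,0]],[0.95,[0,0,0],[0,0,0]],[0.95,[0,0,0.004],[0,0,0]],[0.95,[0,0,0.004],[0,0,0]],[0.95,[0,0,0.003],[0,0,0]],[0.95,[0,0,0],[0,0,0]]]';python3 -m crank '[[0.95,[0,0,0],[0,0,0]],[0.95,[0,0,0.003],[0,0,0]],[0.95,[0,0,0.003],[0,0,0]],[0.95,[0,0,0],[0,0,0]],[0.95,[0,0,0],[0,0,0]]]'
```

```text
time: 11.95
tool_pos: [0.5495, -0.0044, 0.1959]
ee_rot: [-3.141, 0.001, 0.197]
wrist_force: [0.1, -0.2, -0.1]
width: 0.016
finger_force: 30.0
time: 12.45
tool_pos: [0.5497, -0.0045, 0.1903]
ee_rot: [3.142, 0.0, 0.197]
wrist_force: [-0.1, -1.0, -1.0]
width: 0.0155
finger_force: 30.0
```

No force with the tip about 12 mm below the plate's top, so it is in the hole. I'll go on down.

```bash
python3 -m crank '[[0.95,[0,0,0.005],[0,0,0]],[0.95,[0,0,0.005],[0,0,0]],[0.95,[0,0,0.005],[0,0,0]],[0.95,[0,0,0.005],[0,0,0]],[0.95,[0,0,0],[0,0,0]]]';python3 -m crank '[[0.95,[0,0,0],[0,0,0]]]'
```

```text
time: 12.95
tool_pos: [0.5491, -0.0044, 0.1691]
ee_rot: [-3.141, 0.002, 0.197]
wrist_force: [-0.5, 1.7, 0.2]
width: 0.0154
finger_force: 30.0
time: 13.05
tool_pos: [0.5497, -0.0045, 0.1702]
ee_rot: [-3.142, 0.0, 0.197]
wrist_force: [0.1, -0.5, -0.1]
width: 0.015
finger_force: 30.0
```

```bash
python3 -m crank '[[0.95,[0,0,0.006],[0,0,0]],[0.95,[0,0,0.006],[0,0,0]],[0.95,[0,0,0.006],[0,0,0]],[0.95,[0,0,0.006],[0,0,0]],[0.95,[0,0,0.006],[0,0,0]],[0.95,[0,0,0.004],[0,0,0]],[0.95,[0,0,0],[0,0,0]],[0.95,[0,0,0],[0,0,0]]]';python3 -m crank '[[0.95,[0,0,0],[0,0,0]]]'
```

```text
time: 13.85
tool_pos: [0.5498, -0.0045, 0.1365]
ee_rot: [3.141, -0.0, 0.197]
wrist_force: [-0.6, 0.1, -1.0]
width: 0.0155
finger_force: 30.0
time: 13.95
tool_pos: [0.5501, -0.0045, 0.1369]
ee_rot: [3.141, -0.001, 0.197]
wrist_force: [-0.2, 0.6, 0.5]
width: 0.0155
finger_force: 30.0
```

```bash
python3 -m crank '[[0.95,[0,0,0.003],[0,0,0]],[0.95,[0,0,0.003],[0,0,0]],[0.95,[0,0,0],[0,0,0]],[0.95,[0,0,0],[0,0,0]]]';python3 -m crank '[[0.95,[0,0,0.001],[0,0,0]],[0.95,[0,0,0],[0,0,0]],[0.95,[0,0,0],[0,0,0]]]';python3 -m crank '[[0.95,[0,0,0.001],[0,0,0]],[0.95,[0,0,0],[0,0,0]],[0.95,[0,0,0],[0,0,0]]]';python3 -m crank '[[0.95,[0,0,0.001],[0,0,0]],[0.95,[0,0,0],[0,0,0]],[0.95,[0,0,0],[0,0,0]]]'
```

```text
time: 14.35
tool_pos: [0.5497, -0.0044, 0.1302]
ee_rot: [-3.142, 0.0, 0.197]
wrist_force: [-1.1, 0.2, -0.8]
width: 0.0154
finger_force: 30.0
time: 14.65
tool_pos: [0.5498, -0.0045, 0.1295]
ee_rot: [3.141, -0.0, 0.197]
wrist_force: [-0.6, -0.4, -1.4]
width: 0.0151
finger_force: 30.0
time: 14.95
tool_pos: [0.5498, -0.0045, 0.1284]
ee_rot: [3.142, 0.0, 0.197]
wrist_force: [-0.6, 0.2, -0.5]
width: 0.0152
finger_force: 30.0
time: 15.25
tool_pos: [0.5499, -0.0045, 0.1276]
ee_rot: [3.141, -0.0, 0.197]
wrist_force: [0.2, 0.2, 0.6]
width: 0.0153
finger_force: 30.0
```

```bash
python3 -m crank '[[0.95,[0,0,0.001],[0,0,0]],[0.95,[0,0,0],[0,0,0]],[0.95,[0,0,0],[0,0,0]]]';python3 -m crank '[[0.95,[0,0,0.001],[0,0,0]],[0.95,[0,0,0],[0,0,0]],[0.95,[0,0,0],[0,0,0]]]'; python3 - <<'E'
from h import *
s=snap('side'); cv2.imwrite('pics/s5.png',cv2.resize(s['color'][100:220,190:310],None,fx=5,fy=5,interpolation=2)[:,:,::-1])
E
```

```text
time: 15.55
tool_pos: [0.55, -0.0045, 0.1276]
ee_rot: [3.141, -0.001, 0.197]
wrist_force: [-1.7, 0.7, 4.6]
width: 0.0156
finger_force: 30.0
time: 15.85
tool_pos: [0.55, -0.0045, 0.1275]
ee_rot: [3.141, -0.002, 0.197]
wrist_force: [-2.7, -0.3, 8.2]
width: 0.0151
finger_force: 30.0
```

Contact came at TCP z = 0.1276 m, exactly where the collar should meet the plate, with 8 N upward. I'll ease off, release and rise.

```bash
python3 -m crank '[[0.95,[0,0,-0.0015],[0,0,0]],[0.95,[0,0,0],[0,0,0]],[0.4,[0,0,0],[0,0,0]],[0.4,[0,0,0],[0,0,0]],[0.4,[0,0,0],[0,0,0]],[0.4,[0,0,0],[0,0,0]],[0.4,[0,0,0],[0,0,0]],[0.4,[0,0,0],[0,0,0]]]';python3 -m crank '[[0.4,[0,0,-0.01],[0,0,0]],[0.4,[0,0,-0.02],[0,0,0]],[0.4,[0,0,-0.03],[0,0,0]],[0.4,[0,0,-0.03],[0,0,0]],[0.4,[0,0,-0.03],[0,0,0]],[0.4,[-0.03,0.02,0],[0,0,0]],[0.4,[-0.04,0.03,0],[0,0,0]],[0.4,[0,0,0],[0,0,0]]]'; python3 -m crank '[[0.4,[-0.02,0.04,0],[0,0,0]],[0.4,[-0.02,0.04,0],[0,0,0]],[0.4,[-0.02,0.04,0],[0,0,0]],[0.4,[0,0,0],[0,0,0]],[0.4,[0,0,0],[0,0,0]]]';python3 - <<'E'
from h import *
s=snap('side');t=snap('top')
a=cv2.resize(s['color'][100:220,190:310],(400,400),interpolation=2);b=cv2.resize(t['color'][170:250,160:240],(400,400),interpolation=2)
cv2.imwrite('pics/f.png',np.hstack([a,b])[:,:,::-1])
for z in (.156,.16):print(proj(s,[.55,-.0045,z]),proj(t,[.55,-.0045,z]),proj(t,[.6575,.016,.16]))
E
```

```text
time: 16.7
tool_pos: [0.5498, -0.0045, 0.1268]
ee_rot: [3.142, 0.0, 0.197]
wrist_force: [-0.3, -0.3, -0.0]
width: 0.0557
finger_force: 0.0
time: 17.5
tool_pos: [0.4887, -0.0702, 0.2486]
ee_rot: [3.139, -0.001, 0.192]
wrist_force: [0.5, 0.7, -0.3]
width: 0.0565
finger_force: 0.0
time: 18.0
tool_pos: [0.4559, -0.1969, 0.2474]
ee_rot: [-3.141, -0.001, 0.195]
wrist_force: [-0.3, 0.5, -0.4]
width: 0.056
finger_force: 0.0
(np.float64(244.92060752677634), np.float64(142.63657030564215)) (np.float64(206.89517773112675), np.float64(220.21131715511717)) (np.float64(199.78324845828644), np.float64(178.12653661751074))
(np.float64(244.84604037856303), np.float64(141.0904492702373)) (np.float64(206.66840809803176), np.float64(220.07724163831756)) (np.float64(199.78324845828644), np.float64(178.12653661751074))
```

View pics/f.png

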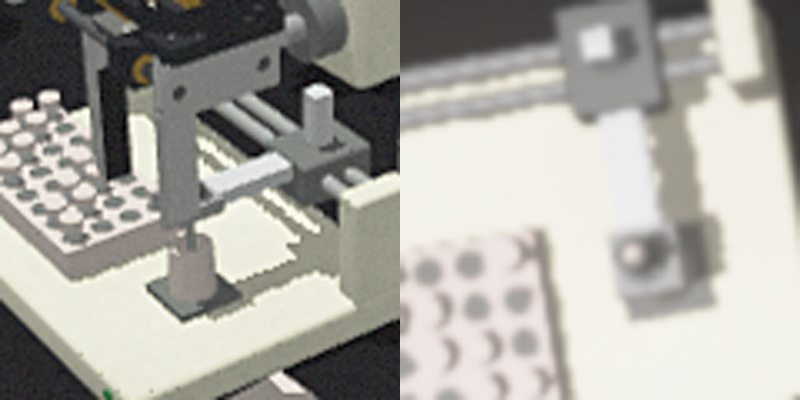

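Side (left half): the rod enters the wash port at (190,235). Top (right half): the head sits on the eyelet plate at (635,250) and the post is at (597,42). I'll check numerically that the slide didn't move from home, then hand in.

```bash
python3 - <<'E'
from h import *
t=snap('top'); b=cv2.resize(t['color'][150:290,90:350],None,fx=3,fy=3,interpolation=2)[:,:,::-1]; a=cv2.imread('pics/t2.png')
for box in((55,165,300,370),(20,190,15,60)):
    A,B=[cv2.cvtColor(x[box[0]:box[1],box[2]:box[3]].copy(),6).astype(np.float32) for x in(a,b)]
    print(cv2.phaseCorrelate(A,B,cv2.createHanningWindow(A.shape[::-1],5)))
c=proj(t,[.6554,.016,.16]);d=proj(t,[.6535,.0258,.16]);print('crop px per 10mm slide',3*(np.array(d)-c))
P=pts(t);m=P[:,:,2]>.13; v,u=np.nonzero(m[212:232,200:216]);print('head top pts',P[212:232,200:216][v,u].mean(0),len(v))
print(robot.get_obs()['time'])
E
```

```text
((0.011527519954412924, 0.018713052364425664), 0.9468115722691571)
((0.5488898301822296, 0.001374907780416379), 0.8205567701363269)
crop px per 10mm slide [-11.58026028   2.04663791]
head top pts [ 0.54317124 -0.01611042  0.23740124] 44
18.15
```

```bash
python3 -c "
from bench import robot
print(robot.close_job())"
```

```text
the job is handed in; nothing more can be done
None
```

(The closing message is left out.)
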